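# Make room in the reagent rack

### The arm

A 6-joint arm with a two-finger parallel gripper is mounted at the origin on the work surface. World frame = base frame: x ahead of the robot, y to its left, z up, the work surface at z = 0. Lengths are in m, angles in rad, forces in N, time in s.
With the tool pointing down it reaches from about 0.375 to 0.9 m from the base axis. Payload 3.1 kg.
Tool frame: the origin (TCP) lies on the centre line of the jaws, within the pads' length; the fingertips stand 11 mm ahead of it and the grasp point (between the pads) lies 8 mm behind it; x points along the fingers, y is the direction in which the jaws open and shut, and the axes are right-handed (so a half turn about x gives the same grasp; the last joint's range is limited). The gripper opens to 87 mm and grips with 3 to 60 N. Pads are 19 mm wide; open, the fingers measure 117 mm over their backs; the gripper's body (75 mm by 190 mm) begins 51 mm behind the grasp point.
Start: joints at [1.115, 0.527, 1.433, -0, 1.181, -0.178], TCP at [0.171, 0.601, 0.234] pointing down, gripper open.
Joint ranges: [-3.08, 3.08], [-0.75, 2.2], [0.22, 2.44], [-1.43, 4.57], [0, 2.65], [-2.85, 2.85]. Speed limits (rad/s): [2.79, 2.79, 3.14, 3.14, 3.14, 3.14].

### API

Orientations are given as a unit quaternion [x, y, z, w].
In Python, from rig import robot, camera, camera_info gives the robot as it stands.
- The arm moves only by the shell command python3 -m inch 'ROWS' [FORCE]. ROWS is JSON, a list that holds one entry, the list of rows, each a list of 5 numbers: the shift along the tool's x, y, z in cm, then the turn about the tool's x in rad, then the opening, from 0 (shut) to 1 (fully open). A call has 1 to 8 rows; each row shifts and turns the pose as measured when the row begins, along the tool's axes as they then stand; what a row does not reach is not made up. A row lasts 1/12 s, in which the tool goes at most 41.7 mm and 7.16 degrees, less where a joint would pass 70% of its speed; a pose out of reach is approached as far as the arm can. A call with a gripper value outside its range is refused whole. The fingers move at their own pace and stop on an object; FORCE is the grip in N (left out, the last holds). Time passes only in rows, so rows that do not move let the fingers close. It gives the time, the measured TCP pose, the force and the opening at its end, in the units of the state.
- robot.get_obs(): the state, without advancing time (a new reading comes with each control period).
- camera(name): name is "scene" or "side" or "wrist"; returns the picture (420x560x3 uint8, red, green, blue); there is no depth.
- camera_info(name): a dict with "camera_matrix" (3x3 intrinsics, pixels), "rvec" (rotation vector, rad) and "tvec" (3), from world to camera coordinates, as OpenCV has them. Camera axes: x right, y down, z forward; pixel columns grow to the right and rows downward; lengths in m; the calibration is good to about 2 mm. The wrist camera is an equidistant fisheye: a pixel r from the principal point sees the ray r / f radians off the axis. A picture is of the moment at which its call begins: read the wrist's pose just before it. camera_info takes no time and is no camera call; for the wrist camera it gives the pose at the moment of the call.
- robot.hand_in(): hands the job in, once; it reports no verdict.
The state is a dict: "time": time; "q": joint angles; "joint_velocities": joint speeds; "joint_torque": joint torques, N m; "position": TCP position; "tool_rot": TCP orientation; "ft_force": force on the tool from outside, world axes, zero at the start; "moment": the same for the moment, N m; "grip_width": finger opening in m.
Only numpy, scipy, OpenCV 4.12 (cv2) and the standard library are available. Lean on these libraries where they do the work, as an engineer would, in place of code of your own. Each camera call takes 0.05 s, during which the arm holds its last target. There are 200 camera calls.

### The job

Put the spare square bottle into the reagent rack, in the narrow gap in the middle of the row. First nudge the bottles on both sides gently apart, as far as the rack's end stops let them, then slide the spare in so that it stands upright and square in line with the others, back near the rail, and let go. The bottles are glass: press lightly (they may break above about 25 N), tip none over, and leave the jar and the beaker alone.

Things in the scene. Friction and masses are not known exactly. Their poses are not given: they have to be found in the camera images.
- spare_stopper (a point): Middle of the white paddle-shaped stopper of the spare bottle, 83 mm above its foot on its upright axis. The stopper is fixed to the bottle: 14 mm thick along x, 30 mm wide along y, 26 mm tall (70 to 96 mm above the foot). Take the bottle here, across the 14 mm; x, y along the bottle's sides, z up.
- spare_foot (a point): Centre of the underside of the spare bottle, same axes.
- spare: The spare: a square amber bottle standing alone on the bench, left or right, outside the rack. Body 64 x 64 mm, 64 mm high, rounded edges; a low cone on it up to 71 mm; stopper on top, 96 mm overall; 0.25 to 0.5 kg. Origin at the centre of its underside.
- rack_mid (a point): Fixed bottle rack: aluminium board 8 mm thick, 400 mm long along its y (the row's direction, + left), with an upright rail (45 mm high) along its far +x edge, open at the front (-x). This point: on the board's top, middle of its length and on the row's line. The rail's face is 33 mm from it along +x; the board runs 115 mm from it along -x.
- rack_back (a point): Middle of the rail's top edge, 36 mm along +x and 45 mm above rack_mid. On the board at each end of the row stands a fixed rigid grey block (66 x 20 mm, 60 mm tall): 326 mm apart, room for five bottles and 6 mm to spare. The pair is set up to 12 mm to either side of the rack's middle; where is not measured: find it by feel.
- left_in: Row bottle just left of the gap; same shape and size as the spare. Between it and right_in the gap is 35 to 41 mm at the start, too narrow for a bottle. Row bottles slide on the board when pushed (about 1 to 4 N each) and stay where left. Origin at the centre of its underside, x to the rail.
- right_in: Row bottle just right of the gap; same shape and size as the spare. Origin at the centre of its underside, x to the rail.
- left_out: Leftmost row bottle, about 2 mm beyond left_in, then some 1 to 30 mm to the left stop block; same shape and size. Origin at the centre of its underside, x to the rail.
- right_out: Rightmost row bottle, about 2 mm beyond right_in, then some 1 to 30 mm to the right stop block; same shape and size. Origin at the centre of its underside, x to the rail.
- round_jar: Bystander: closed round jar, 60 mm across, 85 mm high, on the bench; origin at the centre of its underside.
- beaker: Bystander: white open beaker, 68 mm across at the rim, 85 mm high, on the bench; origin at the centre of its underside.

How it is judged:
By the outcome, as a careful person would: the job done as asked, in the order asked, and still so for the second after the job is handed in, with the robot touching nothing.
It also fails if it takes over 58 s, if anything falls off the work surface, if the arm or the gripper's body presses on something with over 40 N, if the wrist force passes 120 N, or if a joint passes its speed limit or range.

## Working session

There is one attempt and no reset: what is moved stays moved. The work goes in short steps, Python scripts to look and compute and a shell command to move; the robot and the scene stay as the last step left them, time stands still between calls to the robot, and variables do not carry over. Pictures are saved under pics/ and viewed, about 8 in all and at most 12, crops included, and the job is handed in when it is done.

```bash
ls; mkdir -p pics; python3 - <<'E'
from rig import robot,camera,camera_info
import cv2
o=robot.get_obs();print({k:o[k] for k in('time','position','tool_rot','ft_force','grip_width')})
for n in('scene','side','wrist'):
    i=camera_info(n);print(n,{k:__import__('numpy').round(v,4).tolist() if k in('camera_matrix','rvec','tvec') else v for k,v in i.items()})
    cv2.imwrite(f'pics/{n}0.png',camera(n)[:,:,::-1])
E
```

```text
pics
{'time': 0.0, 'position': array([0.17044514, 0.60056516, 0.23256305]), 'tool_rot': array([ 0.0968091 ,  0.7005826 , -0.09828461,  0.70010867]), 'ft_force': array([-0.12267933,  0.23775687,  0.30581797]), 'grip_width': 0.08692014012931672}
scene {'camera_matrix': [[380.2157, 0.0, 284.2869], [0.0, 380.2157, 212.8123], [0.0, 0.0, 1.0]], 'rvec': [1.8409, 1.4992, -0.6729], 'tvec': [-0.1186, -0.2763, 1.3451]}
side {'camera_matrix': [[494.9189, 0.0, 278.3285], [0.0, 494.9189, 206.9698], [0.0, 0.0, 1.0]], 'rvec': [2.0768, -0.5035, 0.3031], 'tvec': [-0.4694, 0.1934, 0.9824]}
wrist {'camera_matrix': [[325.1923, 0.0, 277.6516], [0.0, 325.1923, 207.2875], [0.0, 0.0, 1.0]], 'rvec': [-2.3252, -1.7574, -0.2357], 'tvec': [-0.6243, -0.0318, 0.3902]}
```

View pics/scene0.png

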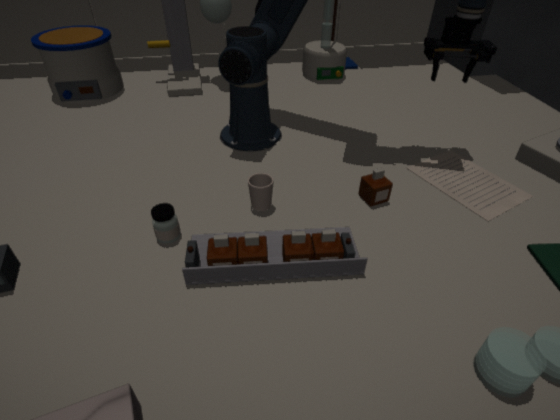

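View pics/side0.png

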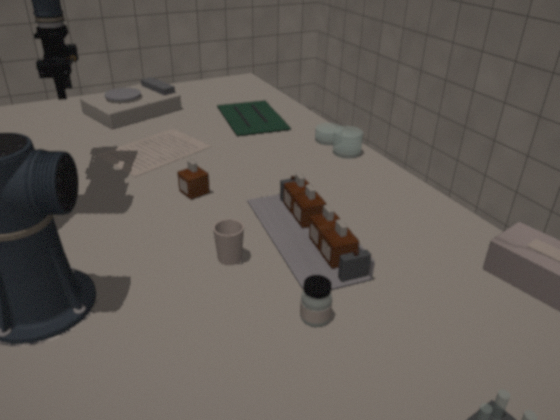

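The scene view shows the row from the front with its gap at about (275,245), the spare at (376,187), the jar at (166,224) and the beaker at (261,193). The side view shows the spare at (193,181) and the row from (300,200) to (335,240). I'll measure both views by mask next.

```bash
cat > h.py <<'E'
import numpy as np,cv2
from rig import robot,camera,camera_info
def ray(n,px,info=None):
    i=info or camera_info(n);K=np.array(i['camera_matrix']);R=cv2.Rodrigues(np.array(i['rvec'],float))[0];t=np.array(i['tvec'],float).ravel()
    x=(px[0]-K[0,2])/K[0,0];y=(px[1]-K[1,2])/K[1,1]
    if n=='wrist':
        r=np.hypot(x,y);s=np.sin(r)/r if r>1e-9 else 1;d=np.array([x*s,y*s,np.cos(r)])
    else: d=np.array([x,y,1.]);d/=np.linalg.norm(d)
    return -R.T@t,R.T@d
def plane(n,px,z,info=None):
    c,d=ray(n,px,info);return c+d*(z-c[2])/d[2]
def tri(*rays):
    A=sum(np.eye(3)-np.outer(d,d) for c,d in rays);b=sum((np.eye(3)-np.outer(d,d))@c for c,d in rays)
    p=np.linalg.solve(A,b);return p,[float(np.linalg.norm((np.eye(3)-np.outer(d,d))@(p-c))) for c,d in rays]
def proj(n,p,info=None):
    i=info or camera_info(n);K=np.array(i['camera_matrix']);q=cv2.Rodrigues(np.array(i['rvec'],float))[0]@np.array(p)+np.array(i['tvec'],float).ravel()
    if n=='wrist':
        r=np.hypot(q[0],q[1]);u=q[:2]/r*np.arctan2(r,q[2])
    else:u=q[:2]/q[2]
    return K[0,0]*u[0]+K[0,2],K[1,1]*u[1]+K[1,2]
E
python3 - <<'E'
import cv2,numpy as np
a=cv2.imread('pics/scene0.png');b=cv2.imread('pics/side0.png')
def big(im,x,y,w,h,k): return np.clip(cv2.resize(im[y:y+h,x:x+w],None,fx=k,fy=k,interpolation=cv2.INTER_CUBIC)*1.6,0,255).astype('u1')
c=np.zeros((600,800,3),'u1')
c[:240,:800]=big(a,175,222,200,60,4)
c[240:480,:240]=big(a,346,160,60,60,4)
c[240:600,240:800]=big(b,240,170,140,90,4)[:360]
c[480:600,:240]=big(b,170,155,60,30,4)
cv2.imwrite('pics/crop1.png',c)
for n,im in(('scene',a),('side',b)):
    hsv=cv2.cvtColor(im,cv2.COLOR_BGR2HSV)
    m=((hsv[...,0]<15)&(hsv[...,1]>150)&(hsv[...,2]>40)).astype('u1')
    k,l,s,ce=cv2.connectedComponentsWithStats(m)
    print(n,[(s[j].tolist(),ce[j].round(1).tolist()) for j in range(1,k) if s[j,4]>60])
E
```

```text
scene [([362, 175, 30, 14, 208], [376.5, 181.6]), ([312, 233, 31, 20, 382], [326.6, 244.4]), ([283, 234, 29, 21, 385], [296.8, 245.9]), ([238, 237, 29, 21, 421], [251.8, 248.4]), ([207, 238, 30, 21, 423], [221.8, 249.8])]
side [([179, 169, 29, 28, 374], [195.1, 181.1]), ([285, 183, 72, 84, 1459], [320.9, 222.1])]
```

View pics/crop1.png

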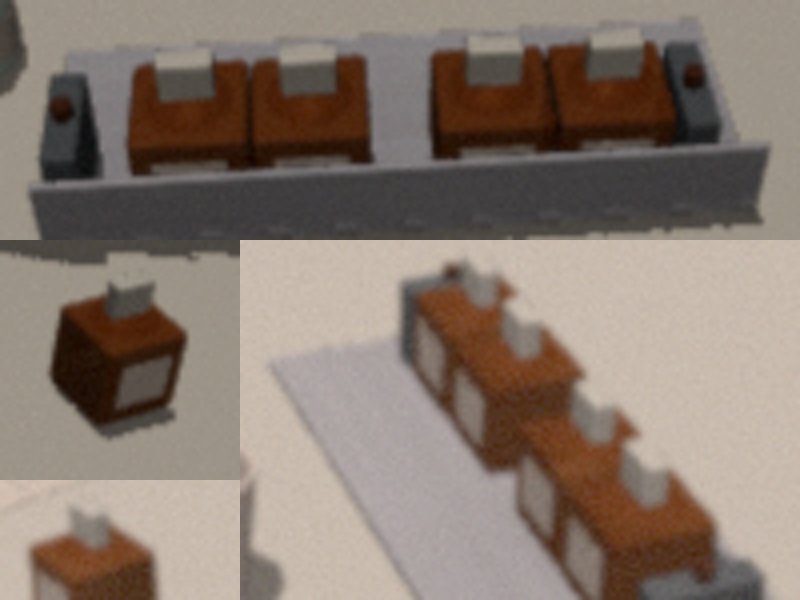

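View pics/wrist0.png

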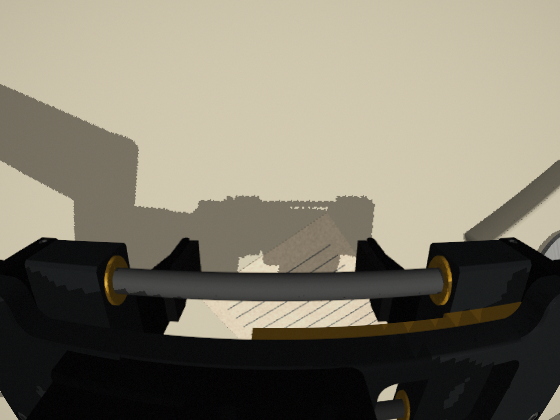

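The crop shows the four row stoppers, with their centres at about (221,241), (252,239), (299,237) and (328,236) in the scene view. The spare's label face shows its yaw. The left block almost touches left_out. The wrist view shows only the bench. I'll triangulate now.

```bash
python3 - <<'E'
from h import *
np.set_printoptions(precision=4,suppress=True)
S=lambda x,y:(175+x/4,222+y/4)
D=lambda x,y:(240+(x-240)/4,170+(y-240)/4)
for n,a,b in (('ro',S(185,75),D(645,477)),('ri',S(308,70),D(596,416)),('li',S(495,60),D(523,332)),('lo',S(614,55),D(482,286)),('spare',(378.7,172.5),(192.5,166.3))):
    p,e=tri(ray('scene',a),ray('side',b));print(n,p,np.array(e)*1e3)
print('rail top ends',plane('scene',S(33,187),.053),plane('scene',S(768,147),.053))
print('board front',plane('scene',S(68,52),.008),plane('scene',S(700,22),.008),plane('side',D(272,362),.008))
# spare top face label-side edge & base
for q in((60,308),(108,358),(186,330)): print('spare top',plane('scene',(346+q[0]/4,160+(q[1]-240)/4),.064))
print('stopper top edge',plane('scene',(346+107/4,160+(283-240)/4),.096),plane('scene',(346+155/4,160+(283-240)/4),.096))
print('beaker',plane('scene',(261,182),.085),plane('side',(229,231),.085),'jar',plane('scene',(163,212),.085),plane('side',(317,287),.085))
E
```

```text
ro [ 0.6042 -0.1484  0.088 ] [0.3021 0.3021]
ri [ 0.6139 -0.0838  0.0881] [0.9291 0.9291]
li [0.626  0.0169 0.0881] [1.0905 1.0905]
lo [0.6342 0.0816 0.0867] [1.7691 1.7691]
spare [0.4204 0.2899 0.0827] [2.0667 2.0667]
rail top ends [ 0.6361 -0.2335  0.053 ] [0.6849 0.1579 0.053 ]
board front [ 0.4872 -0.2173  0.008 ] [0.5367 0.1778 0.008 ] [0.5296 0.1725 0.008 ]
spare top [0.4038 0.2495 0.064 ]
spare top [0.464  0.2601 0.064 ]
spare top [0.4443 0.3245 0.064 ]
stopper top edge [0.4247 0.2698 0.096 ] [0.4307 0.3015 0.096 ]
beaker [ 0.4042 -0.0287  0.085 ] [ 0.3867 -0.0431  0.085 ] jar [ 0.4791 -0.2729  0.085 ] [ 0.4602 -0.2834  0.085 ]
```

```bash
cat >> h.py <<'E'
from scipy.spatial.transform import Rotation as Ro
def go(p=None,yaw=None):
    """deltas to tcp target p with tool y along world yaw (mod pi)"""
    o=robot.get_obs();R=Ro.from_quat(o['tool_rot']).as_matrix();P=np.array(o['position'])
    yw=np.arctan2(R[1,1],R[0,1])
    print('t',round(float(o['time']),2),'P',P.round(4),'yaw_y',round(float(yw),4),'toolx',R[:,0].round(4),'F',np.array(o['ft_force']).round(1),'w',round(float(o['grip_width']),4),'q6',round(float(o['q'][5]),2))
    if p is not None: print(' shift cm',(R.T@(np.array(p)-P)*100).round(2))
    if yaw is not None:
        d=(yaw-yw+np.pi/2)%np.pi-np.pi/2; print(' turn about tool x',round(float(-d),4))
E
python3 - <<'E'
from h import *
go([.40,.29,.235],0.2)
c,d=ray('wrist',(277,207));print(c,d)
E
```

```text
t 0.15 P [0.1705 0.6007 0.2328] yaw_y 1.294 toolx [-7.0e-04 -1.5e-03 -1.0e+00] F [-0.4 -0.3 -0.5] w 0.0867 q6 -0.18
 shift cm [ -0.19 -23.62  30.57]
 turn about tool x 1.094
[0.10009424 0.62182369 0.3827482 ] [ 0.25507411 -0.07722899 -0.96383239]
```

```bash
python3 -m inch '[[[0,-2.4,3.1,0,1],[0,-2.4,3.1,0,1],[0,-2.4,3.1,0,1],[0,-2.4,3.1,0,1],[0,-2.4,3.1,0,1],[0,-2.4,3.1,0,1],[0,-2.4,3.1,0,1],[0,-2.4,3.1,0,1]]]'; python3 -m inch '[[[0,-2.2,2.9,0,1],[0,-2.2,2.9,0,1],[0,0,0,0.12,1],[0,0,0,0.12,1],[0,0,0,0.12,1],[0,0,0,0.12,1],[0,0,0,0.12,1],[0,0,0,0.12,1]]]'; python3 -m inch '[[[0,0,0,0.12,1],[0,0,0,0.12,1],[0,0,0,0.12,1],[0,0,0,0,1]]]'
python3 - <<'E'
from h import *
go([.42,.29,.235],0.2)
i=camera_info('wrist');im=camera('wrist');cv2.imwrite('pics/w1.png',im[:,:,::-1]);np.save('w1.npy',i,allow_pickle=True)
print([proj('wrist',p,i) for p in([.42,.29,.096],[.42,.29,0])])
E
```

```text
time: 0.82
position: [0.3583, 0.3459, 0.2296]
tool_rot: [0.092, 0.702, -0.091, 0.7]
ft_force: [1.1, -0.8, 0.0]
grip_width: 0.0869
time: 1.48
position: [0.4112, 0.2754, 0.2283]
tool_rot: [0.342, 0.619, -0.344, 0.618]
ft_force: [0.7, -0.9, -0.2]
grip_width: 0.087
time: 1.82
position: [0.4106, 0.2748, 0.2275]
tool_rot: [0.451, 0.544, -0.454, 0.542]
ft_force: [0.9, -0.1, 0.3]
grip_width: 0.087
t 1.82 P [0.4106 0.2748 0.2275] yaw_y 0.1813 toolx [-0.0043 -0.0018 -1.    ] F [ 0.9 -0.1  0.3] w 0.087 q6 0.18
 shift cm [-0.76  1.2  -1.33]
 turn about tool x -0.0187
[(np.float64(291.9970090822041), np.float64(187.92412463550312)), (np.float64(288.96198488491297), np.float64(170.58701406385637))]
```

View pics/w1.png

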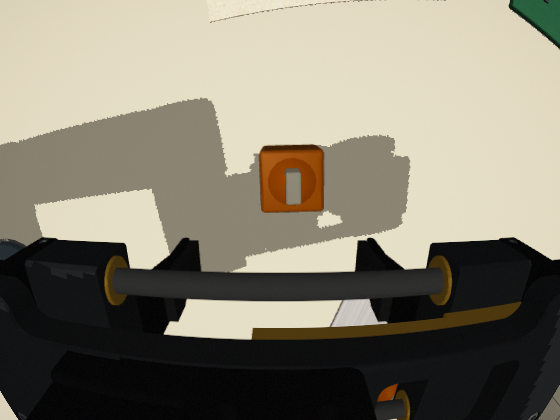

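The wrist view shows the spare at about (292,180). The stopper at (293,187) is upright in the image, so its thin side lies nearly along the jaw axis. Next I'll measure its position and yaw.

```bash
python3 - <<'E'
from h import *
im=cv2.imread('pics/w1.png');i=np.load('w1.npy',allow_pickle=True).item()
h=cv2.cvtColor(im,cv2.COLOR_BGR2HSV)
am=((h[...,0]<18)&(h[...,1]>140)).astype('u1');am[:130]=0;am[225:]=0;am[:,:240]=0;am[:,345:]=0
cs=max(cv2.findContours(am,0,2)[0],key=cv2.contourArea);f=np.zeros_like(am);cv2.drawContours(f,[cs],-1,1,-1)
st=f&(1-am);k,l,s,ce=cv2.connectedComponentsWithStats(st);j=1+np.argmax(s[1:,4]);print(s[j],ce[j])
pts=np.argwhere(l==j)[:,::-1]
W=np.array([plane('wrist',p,.096,i)[:2] for p in pts]);r=cv2.minAreaRect((W*1000).astype('f4'));print('stopper@96',r)
top=plane('wrist',ce[j],.09,i);print(top)
print('3-view',tri(ray('wrist',ce[j],i),ray('scene',(378.7,172.5)),ray('side',(192.5,166.3))))
W=np.array([plane('wrist',p,.064,i)[:2] for p in cs[:,0]]);print('body@64',cv2.minAreaRect((W*1000).astype('f4')))
# side edges of body: left/right columns -> yaw
for lo in(1,0):
    e=[]
    for y in range(160,205):
        xs=np.where(f[y])[0]; e.append(plane('wrist',(xs[0]-.5 if lo else xs[-1]+.5,y),.064,i)[:2])
    e=np.array(e);v=cv2.fitLine((e*1000).astype('f4'),cv2.DIST_HUBER,0,.01,.01).ravel();print('edge y-dir',v,'yaw',np.arctan(-v[0]/v[1]))
e=[]
for x in range(270,315):
    ys=np.where(f[:,x])[0]; e.append(plane('wrist',(x,ys[-1]+.5),.064,i)[:2])
v=cv2.fitLine((np.array(e)*1000).astype('f4'),cv2.DIST_HUBER,0,.01,.01).ravel();print('front x-dir',v,np.arctan(v[1]/v[0]))
E
```

```text
[285 168  16  37 556] [292.68884892 185.92985612]
stopper@96 ((420.1680908203125, 291.5982666015625), (13.271350860595703, 32.70460891723633), 11.297847747802734)
[0.42073002 0.29068611 0.09      ]
3-view (array([0.4208349 , 0.2895401 , 0.08303047]), [0.0005000139568343846, 0.002164520722025365, 0.0020349629449220633])
body@64 ((420.2681579589844, 292.3347473144531), (62.3542366027832, 66.6900634765625), 12.118512153625488)
edge y-dir [ 1.9986697e-01 -9.7982305e-01  3.8973349e+02  2.8649286e+02] yaw 0.20122215
edge y-dir [ 2.2275028e-01 -9.7487551e-01  4.5258951e+02  2.9186676e+02] yaw 0.22463472
front x-dir [9.8335624e-01 1.8168783e-01 4.2100076e+02 2.5848300e+02] 0.18270259
```

```bash
python3 - <<'E'
from h import *
go([.618,-.025,.235],-.125)
E
```

```text
t 1.87 P [0.4105 0.2747 0.2275] yaw_y 0.1855 toolx [-0.0044 -0.0019 -1.    ] F [ 0.5  0.  -0.6] w 0.0871 q6 0.18
 shift cm [-0.79 14.86 33.28]
 turn about tool x 0.3105
```

```bash
python3 -m inch '[[[-0.1,1.65,3.7,0,0],[-0.1,1.65,3.7,0,0],[-0.1,1.65,3.7,0,0],[-0.1,1.65,3.7,0,0],[-0.1,1.65,3.7,0,0],[-0.1,1.65,3.7,0,0],[-0.1,1.65,3.7,0,0],[-0.1,1.65,3.7,0,0]]]'; python3 -m inch '[[[0,1.65,3.7,0,0],[0,0,0,0.11,0],[0,0,0,0.11,0],[0,0,0,0.09,0],[0,0,0,0,0],[0,0,0,0,0]]]'
python3 - <<'E'
from h import *
go([.618,-.025,.235],-.125)
i=camera_info('wrist');im=camera('wrist');cv2.imwrite('pics/w2.png',im[:,:,::-1]);np.save('w2.npy',i,allow_pickle=True)
E
```

```text
time: 2.53
position: [0.5991, 0.0101, 0.2332]
tool_rot: [0.437, 0.558, -0.441, 0.551]
ft_force: [0.5, 0.6, -0.2]
grip_width: 0.0414
time: 3.03
position: [0.6308, -0.0356, 0.2308]
tool_rot: [-0.518, -0.48, 0.523, -0.478]
ft_force: [0.1, -0.9, 0.0]
grip_width: 0.0039
t 3.03 P [ 0.6308 -0.0356  0.2308] yaw_y -0.0832 toolx [-0.0064 -0.0028 -1.    ] F [ 0.1 -0.9  0. ] w 0.0039 q6 -0.15
 shift cm [-0.42 -1.37 -0.95]
 turn about tool x 0.0418
```

View pics/w2.png

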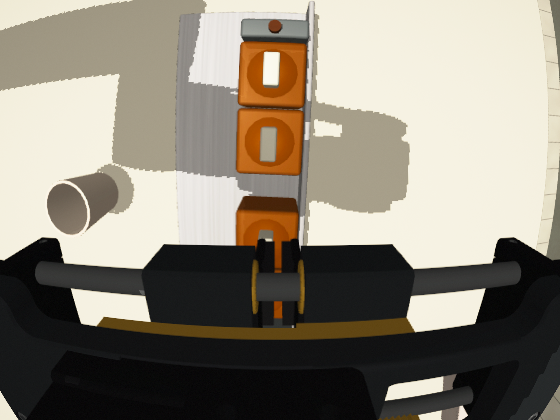

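The wrist view shows left_in (270,140), left_out (272,73) and the left block (275,30), which almost touches left_out. The gap lies between rows 173 and 212 at bottle-top height, and the rail is at about column 306.

```bash
python3 - <<'E'
from h import *
i=np.load('w2.npy',allow_pickle=True).item();np.set_printoptions(precision=4,suppress=True)
im=cv2.imread('pics/w2.png');h=cv2.cvtColor(im,cv2.COLOR_BGR2HSV)
print('V col 268',h[165:220:1,268,2].tolist())
th=-.125;X=np.array([np.cos(th),np.sin(th)]);Y=np.array([-np.sin(th),np.cos(th)])
def pr(n,px,z):
    p=plane('wrist',px,z,i);print(n,p[:2],'rack xy',(p[:2]@X).round(4),(p[:2]@Y).round(4))
pr('li stopper',(268,131),.104);pr('lo stopper',(271.5,54),.104)
pr('li -y edge',(270,173.5),.072);pr('ri +y edge',(268,212),.072);pr('ri +y base',(268,197),.008)
pr('li +y',(270,109),.072);pr('lo -y',(270,106),.072);pr('lo +y',(275,42),.072);pr('blk',(275,39),.068)
pr('li -x a',(239,113),.072);pr('li -x b',(237.5,165),.072);pr('li +x a',(302.5,113),.072);pr('li +x b',(300,170),.072)
pr('rail face top',(306,110),.053);pr('rail face top',(302.5,190),.053);pr('rail',(311.5,10),.053)
pr('board front',(181,20),.008);pr('board front',(178,240),.008)
pr('beaker rim',(69,208),.085)
E
```

```text
V col 268 [152, 161, 188, 186, 186, 185, 180, 160, 138, 107, 143, 143, 143, 143, 143, 142, 142, 142, 143, 141, 141, 142, 141, 140, 141, 142, 142, 141, 140, 141, 141, 129, 71, 71, 72, 71, 70, 71, 71, 71, 72, 70, 72, 70, 72, 83, 117, 144, 156, 170, 181, 178, 179, 176, 163]
li stopper [0.6269 0.0282] rack xy 0.6185 0.1062
lo stopper [0.6354 0.0939] rack xy 0.6187 0.1724
li -y edge [ 0.6239 -0.0139] rack xy 0.6208 0.064
ri +y edge [ 0.6185 -0.0522] rack xy 0.6202 0.0254
ri +y base [ 0.6162 -0.0526] rack xy 0.6179 0.0246
li +y [0.6293 0.0477] rack xy 0.6184 0.1257
lo -y [0.6295 0.0505] rack xy 0.6183 0.1286
lo +y [0.6393 0.1119] rack xy 0.6204 0.1907
blk [0.6396 0.1159] rack xy 0.6202 0.1947
li -x a [0.5999 0.0467] rack xy 0.5894 0.1211
li -x b [ 0.5935 -0.0028] rack xy 0.5892 0.0712
li +x a [0.6593 0.0415] rack xy 0.649 0.1234
li +x b [ 0.6529 -0.0128] rack xy 0.6494 0.0687
rail face top [0.6643 0.0444] rack xy 0.6536 0.1269
rail face top [ 0.655 -0.037] rack xy 0.6545 0.0449
rail [0.6788 0.1489] rack xy 0.655 0.2323
board front [0.5326 0.1702] rack xy 0.5073 0.2352
board front [ 0.4963 -0.099 ] rack xy 0.5048 -0.0364
beaker rim [ 0.3986 -0.0266] rack xy 0.3988 0.0234
```

```bash
python3 -m inch '[[[0,-1.0,-0.2,0.042,0],[0,0,0,0,0]]]'
python3 - <<'E'
from h import *
go([.6207,-.0331,.10],-.125)
E
```

```text
time: 3.25
position: [0.6203, -0.0319, 0.2305]
tool_rot: [-0.526, -0.47, 0.532, -0.468]
ft_force: [-0.4, 0.4, -0.5]
grip_width: 0.0002
t 3.25 P [ 0.6203 -0.0319  0.2305] yaw_y -0.1198 toolx [-0.0074 -0.0025 -1.    ] F [-0.4  0.4 -0.5] w 0.0002 q6 -0.11
 shift cm [13.05  0.15  0.07]
 turn about tool x 0.0052
```

```bash
python3 -m inch '[[[3,0,0.1,0.005,0],[3,0,0,0,0],[3,0,0,0,0],[3,0,0,0,0],[1,0,0,0,0],[0,0,0,0,0]]]'
python3 - <<'E'
from h import *
go([.6207,-.0331,.052],-.125)
E
```

```text
time: 3.75
position: [0.625, -0.0318, 0.1011]
tool_rot: [0.525, 0.471, -0.525, 0.477]
ft_force: [0.2, 0.1, 0.9]
grip_width: 0.0006
t 3.75 P [ 0.625  -0.0318  0.1011] yaw_y -0.1024 toolx [ 0.0065 -0.0056 -1.    ] F [0.2 0.1 0.9] w 0.0006 q6 -0.12
 shift cm [ 4.91 -0.45  0.15]
 turn about tool x 0.0226
```

```bash
python3 -m inch '[[[2,-0.2,0.1,0.02,0],[1.5,-0.2,0,0,0],[1,0,0,0,0],[0.5,0,0,0,0],[0,0,0,0,0]]]'
python3 - <<'E'
from h import *
go([.6207,-.0331,.052],-.125)
E
```

```text
time: 4.17
position: [0.6267, -0.0326, 0.0551]
tool_rot: [0.531, 0.464, -0.525, 0.476]
ft_force: [-0.7, 0.7, 0.4]
grip_width: 0.0003
t 4.17 P [ 0.6267 -0.0326  0.0551] yaw_y -0.1151 toolx [ 0.0167 -0.0078 -0.9998] F [-0.7  0.7  0.4] w 0.0003 q6 -0.11
 shift cm [ 0.3  -0.59  0.12]
 turn about tool x 0.0099
```

```bash
python3 -m inch '[[[0.1,-0.5,-0.3,0.01,0],[0.1,0,-0.3,0,0],[0,0,-0.1,0,0],[0,0,0,0,0]]]'
python3 - <<'E'
from h import *
go([.6207,-.0331,.052],-.125)
E
python3 -m inch '[[[0,0,-0.2,0,0],[0,0,-0.1,0,0],[0,0,0,0,0]]]';python3 -m inch '[[[0,0,-0.2,0,0],[0,0,0,0,0]]]'
```

```text
time: 4.5
position: [0.6246, -0.0253, 0.0564]
tool_rot: [0.534, 0.46, -0.527, 0.476]
ft_force: [-0.2, -1.1, -0.5]
grip_width: 0.0002
t 4.5 P [ 0.6246 -0.0253  0.0564] yaw_y -0.1241 toolx [ 0.0221 -0.0102 -0.9997] F [-0.2 -1.1 -0.5] w 0.0002 q6 -0.09
 shift cm [ 0.44 -0.3   0.82]
 turn about tool x 0.0009
time: 4.75
position: [0.6253, -0.0233, 0.0573]
tool_rot: [0.533, 0.46, -0.527, 0.477]
ft_force: [0.4, -1.2, -2.0]
grip_width: 0.0004
time: 4.92
position: [0.6257, -0.0216, 0.0574]
tool_rot: [0.533, 0.459, -0.527, 0.477]
ft_force: [0.0, -1.7, -0.6]
grip_width: 0.0002
```

```bash
for k in 1; do python3 -m inch '[[[0.4,0,-0.2,0,0],[0,0,-0.1,0,0]]]';python3 -m inch '[[[0.2,0,-0.2,0,0],[0,0,0,0,0]]]';python3 -m inch '[[[0.2,0,-0.2,0,0],[0,0,0,0,0]]]'; done
```

```text
time: 5.08
position: [0.627, -0.0209, 0.0543]
tool_rot: [0.532, 0.458, -0.527, 0.479]
ft_force: [-1.4, -6.4, -1.9]
grip_width: 0.0001
time: 5.25
position: [0.6276, -0.0214, 0.0529]
tool_rot: [0.531, 0.457, -0.527, 0.481]
ft_force: [0.7, 1.6, -0.3]
grip_width: 0.0002
time: 5.42
position: [0.6285, -0.0215, 0.0518]
tool_rot: [0.53, 0.456, -0.527, 0.482]
ft_force: [-0.4, -0.3, 0.3]
grip_width: 0.0003
```

```bash
python3 -m inch '[[[0,0,-0.3,0,0],[0,0,0,0,0]]]';python3 -m inch '[[[0,0,-0.3,0,0],[0,0,0,0,0]]]';python3 -c "
from h import *
go([.6207,-.0331,.052],-.125)"
```

```text
time: 5.58
position: [0.6286, -0.0217, 0.0519]
tool_rot: [-0.528, -0.456, 0.528, -0.484]
ft_force: [-1.1, 0.7, 0.3]
grip_width: 0.0001
time: 5.75
position: [0.6287, -0.0217, 0.0518]
tool_rot: [-0.526, -0.455, 0.53, -0.485]
ft_force: [0.4, -0.7, 0.3]
grip_width: 0.0006
t 5.75 P [ 0.6287 -0.0217  0.0518] yaw_y -0.1149 toolx [ 0.0247 -0.0346 -0.9991] F [ 0.4 -0.7  0.3] w 0.0006 q6 -0.05
 shift cm [ 0.   -0.66  1.22]
 turn about tool x 0.0101
```

```bash
python3 -m inch '[[[0,-0.3,-0.25,0,0]]]';python3 -m inch '[[[0,0,0,0,0]]]'
```

```text
time: 5.83
position: [0.6277, -0.0212, 0.052]
tool_rot: [-0.526, -0.454, 0.529, -0.487]
ft_force: [1.9, -16.9, -0.5]
grip_width: 0.0003
time: 5.92
position: [0.6281, -0.0217, 0.052]
tool_rot: [-0.526, -0.453, 0.529, -0.488]
ft_force: [-1.1, -1.8, -1.0]
grip_width: 0.0004
```

```bash
python3 -m inch '[[[0,-0.3,0.6,0.01,0],[0,-0.2,0.6,0,0],[0,0,0.5,0,0],[0,0,0.3,0,0],[0,0,0,0,0]]]';python3 -c "
from h import *
go(X:=[.6207-.0048,-.0331-.0378,.052],-.125)"
```

```text
time: 6.33
position: [0.6196, -0.0385, 0.0518]
tool_rot: [-0.53, -0.451, 0.531, -0.483]
ft_force: [0.1, 0.4, -0.7]
grip_width: 0.0004
t 6.33 P [ 0.6196 -0.0385  0.0518] yaw_y -0.1261 toolx [ 0.0294 -0.0344 -0.999 ] F [ 0.1  0.4 -0.7] w 0.0004 q6 -0.07
 shift cm [0.08 0.04 3.26]
 turn about tool x -0.0011
```

Now I'll push right in small steps and read the force after each one.

```bash
python3 -m inch '[[[0,0,0.4,0,0],[0,0,0.3,0,0],[0,0,0.3,0,0]]]';python3 -m inch '[[[0,0,0.3,0,0],[0,0,0.3,0,0]]]';python3 -m inch '[[[0,0,0.3,0,0],[0,0,0.3,0,0]]]';python3 -c "
from h import *
go(X:=[.6207-.0048,-.0331-.0378,.052],-.125)"
```

```text
time: 6.58
position: [0.618, -0.0464, 0.0519]
tool_rot: [0.531, 0.452, -0.53, 0.482]
ft_force: [0.4, 3.6, -0.1]
grip_width: 0.0007
time: 6.75
position: [0.6172, -0.0515, 0.0519]
tool_rot: [0.532, 0.453, -0.53, 0.481]
ft_force: [0.5, 3.5, -0.6]
grip_width: 0.0008
time: 6.92
position: [0.6162, -0.0573, 0.0519]
tool_rot: [0.532, 0.453, -0.53, 0.481]
ft_force: [0.0, 3.2, -0.9]
grip_width: 0.0005
t 6.92 P [ 0.6162 -0.0573  0.0519] yaw_y -0.1274 toolx [ 0.0288 -0.0277 -0.9992] F [ 0.   3.2 -0.9] w 0.0005 q6 -0.12
 shift cm [0.03 0.14 1.35]
 turn about tool x -0.0024
```

```bash
python3 -m inch '[[[0,0,0.3,0,0],[0,0,0.3,0,0]]]';python3 -m inch '[[[0,0,0.3,0,0]]]';python3 -m inch '[[[0,0,0.2,0,0]]]'
```

```text
time: 7.08
position: [0.6152, -0.0637, 0.0519]
tool_rot: [0.532, 0.453, -0.53, 0.481]
ft_force: [1.1, 2.6, -1.4]
grip_width: 0.0001
time: 7.17
position: [0.6146, -0.067, 0.0519]
tool_rot: [0.532, 0.453, -0.53, 0.481]
ft_force: [0.9, 3.4, -1.4]
grip_width: 0.0005
time: 7.25
position: [0.6143, -0.0675, 0.052]
tool_rot: [0.533, 0.453, -0.529, 0.479]
ft_force: [2.8, 15.4, 0.9]
grip_width: 0.0004
```

```bash
python3 -m inch '[[[0,0,0.2,0,0]]]';python3 -m inch '[[[0,0,0.2,0,0]]]'
```

```text
time: 7.33
position: [0.6143, -0.0675, 0.052]
tool_rot: [0.535, 0.454, -0.529, 0.478]
ft_force: [3.3, 12.5, 0.2]
grip_width: 0.0005
time: 7.42
position: [0.6143, -0.0675, 0.052]
tool_rot: [0.537, 0.454, -0.528, 0.476]
ft_force: [2.8, 10.1, -0.9]
grip_width: 0.0007
```

```bash
python3 -m inch '[[[0,0,-0.8,0,0],[0,0,-0.8,0,0],[-1,0,-0.3,0,0],[-3,0,0,0,0],[-3,0,0,0,0],[-3,0,0,0,0],[-4,0,0,0,0],[-4,0,0,0,0]]]';python3 -m inch '[[[0,-1,-3,0,0.6],[0,0,-3,0,0.6],[0,0,0,0,0.6]]]'
python3 - <<'E'
from h import *
go([.618,-.025,.235],-.125)
i=camera_info('wrist');im=camera('wrist');cv2.imwrite('pics/w3.png',im[:,:,::-1]);np.save('w3.npy',i,allow_pickle=True)
E
```

```text
time: 8.08
position: [0.606, -0.0468, 0.2314]
tool_rot: [-0.529, -0.459, 0.534, -0.474]
ft_force: [1.0, 0.2, -0.1]
grip_width: 0.0006
time: 8.33
position: [0.6111, 0.0108, 0.2463]
tool_rot: [0.535, 0.448, -0.53, 0.481]
ft_force: [-0.5, -0.6, 0.3]
grip_width: 0.0134
t 8.33 P [0.6111 0.0108 0.2463] yaw_y -0.135 toolx [ 0.0359 -0.0309 -0.9989] F [-0.5 -0.6  0.3] w 0.0134 q6 -0.01
 shift cm [1.26 1.12 3.42]
 turn about tool x -0.01
```

View pics/w3.png

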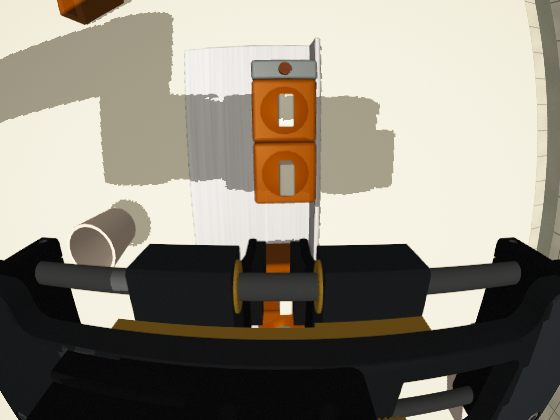

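Left_out and left_in are now flush against the left block and square, with left_in's near edge at row 203. The gripper hides right_in, so I'll measure the gap from the scene camera.

```bash
python3 - <<'E'
from h import *
im=camera('scene')[:,:,::-1].copy();cv2.imwrite('pics/s2.png',im)
h=cv2.cvtColor(im,cv2.COLOR_BGR2HSV);m=((h[...,0]<15)&(h[...,1]>150)&(h[...,2]>40)).astype('u1')
k,l,s,ce=cv2.connectedComponentsWithStats(m);print([(s[j].tolist(),ce[j].round(1).tolist()) for j in range(1,k) if s[j,4]>60])
th=-.125;X=np.array([np.cos(th),np.sin(th)]);Y=np.array([-np.sin(th),np.cos(th)])
for y in(242,244,246,248,250,252,254):
    xs=np.where(m[y,195:350])[0]+195;g=np.where(np.diff(xs)>10)[0]
    for j in g:
        a=plane('scene',(xs[j]+.5,y),.072)[:2];b=plane('scene',(xs[j+1]-.5,y),.072)[:2]
        print(y,xs[j],xs[j+1],'r edge',(a@X).round(4),(a@Y).round(4),'l edge',(b@X).round(4),(b@Y).round(4),'gap',((b-a)@Y*1e3).round(1))
i=np.load('w3.npy',allow_pickle=True).item()
for px in((284,203),(256,203),(314,202)):
    p=plane('wrist',px,.072,i)[:2];print('li -y',(p@X).round(4),(p@Y).round(4))
for px in((254,150),(255,198),(315.5,150),(316,198)):
    p=plane('wrist',px,.072,i)[:2];print('li sides',(p@X).round(4),(p@Y).round(4))
big=np.clip(cv2.resize(im[215:285,175:375],None,fx=4,fy=4,interpolation=cv2.INTER_CUBIC)*1.6,0,255).astype('u1');cv2.imwrite('pics/s2c.png',big)
E
```

```text
[([362, 175, 30, 14, 219], [376.4, 181.8]), ([314, 233, 32, 21, 406], [328.7, 244.3]), ([286, 234, 30, 21, 405], [299.9, 246.0]), ([226, 237, 28, 21, 426], [239.6, 248.8]), ([195, 238, 30, 22, 441], [210.3, 250.2])]
242 200 217 r edge 0.602 -0.1188 l edge 0.6045 -0.084 gap 34.9
242 231 247 r edge 0.6068 -0.0512 l edge 0.609 -0.0184 gap 32.8
242 253 287 r edge 0.6101 -0.0031 l edge 0.6152 0.0693 gap 72.4
242 293 308 r edge 0.6163 0.0847 l edge 0.6184 0.1156 gap 30.8
244 201 217 r edge 0.6084 -0.1162 l edge 0.6107 -0.0837 gap 32.5
244 231 247 r edge 0.6129 -0.0511 l edge 0.6152 -0.0185 gap 32.6
244 253 287 r edge 0.6163 -0.0033 l edge 0.6214 0.0688 gap 72.0
246 201 217 r edge 0.6145 -0.1157 l edge 0.6168 -0.0834 gap 32.3
246 253 287 r edge 0.6224 -0.0034 l edge 0.6275 0.0682 gap 71.6
248 253 288 r edge 0.6285 -0.0036 l edge 0.6336 0.0698 gap 73.4
250 253 288 r edge 0.6345 -0.0037 l edge 0.6396 0.0693 gap 73.0
252 253 288 r edge 0.6404 -0.0039 l edge 0.6455 0.0687 gap 72.6
254 253 289 r edge 0.6462 -0.004 l edge 0.6515 0.0703 gap 74.3
li -y 0.6179 0.0702
li -y 0.589 0.0709
li -y 0.6492 0.0707
li sides 0.5884 0.1257
li sides 0.5881 0.0762
li sides 0.6499 0.125
li sides 0.6512 0.075
```

View pics/s2c.png

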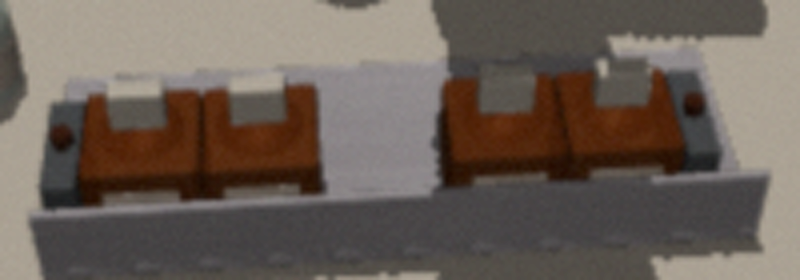

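The gap now measures about 70 mm. By touch its centre is at rack y 0.0333, and by camera 0.0327. Next is the spare.

```bash
python3 -m inch '[[[0,0,-3.5,-0.06,1],[0,0,-3.5,-0.06,1],[0,0,-3.5,-0.06,1],[0,0,-3.5,-0.06,1],[0,0,-3.5,-0.06,1],[0,0,0,-0.03,1],[0,0,0,0,1]]]';python3 -c "
from h import *
go([.4205,.2902,.22],.2)"
```

```text
time: 9.02
position: [0.6138, 0.1775, 0.2358]
tool_rot: [0.442, 0.53, -0.453, 0.565]
ft_force: [0.2, -0.2, -0.3]
grip_width: 0.0672
t 9.02 P [0.6138 0.1775 0.2358] yaw_y 0.2 toolx [ 0.028  -0.0436 -0.9987] F [ 0.2 -0.2 -0.3] w 0.0672 q6 -0.05
 shift cm [  0.55 -16.73 -14.93]
 turn about tool x 0.0
```

```bash
python3 -m inch '[[[0,-2.8,-2.5,0,1],[0,-2.8,-2.5,0,1],[0,-2.8,-2.5,0,1],[0,-2.8,-2.5,0,1],[0,-2.8,-2.5,0,1],[0,-2,-2,0,1],[0,0,0,0,1]]]';python3 -c "
from h import *
go([.4205,.2902,.13],.2);print(robot.get_obs()['q'])"
```

```text
time: 9.6
position: [0.4264, 0.2797, 0.2209]
tool_rot: [0.445, 0.523, -0.462, 0.561]
ft_force: [-0.3, -1.0, -0.6]
grip_width: 0.0868
t 9.6 P [0.4264 0.2797 0.2209] yaw_y 0.1779 toolx [ 0.0249 -0.0532 -0.9983] F [-0.3 -1.  -0.6] w 0.0868 q6 0.25
 shift cm [ 9.   -0.53 -1.65]
 turn about tool x -0.0221
[ 0.39581299  0.39504935  1.72603805 -0.06896993  1.01906055  0.25450328]
```

```bash
python3 -m inch '[[[2,-0.5,-1.2,-0.022,1],[2.5,0,0,0,1],[2.5,0,0,0,1],[0.5,0,0,0,1],[0,0,0,0,1]]]';python3 -c "
from h import *
go([.4205,.2902,.085],.2)"
```

```text
time: 10.02
position: [0.4262, 0.2824, 0.1451]
tool_rot: [0.441, 0.525, -0.457, 0.567]
ft_force: [0.1, 0.4, -0.4]
grip_width: 0.0869
t 10.02 P [0.4262 0.2824 0.1451] yaw_y 0.1948 toolx [ 0.0325 -0.0547 -0.998 ] F [ 0.1  0.4 -0.4] w 0.0869 q6 0.27
 shift cm [ 5.93 -0.54 -1.23]
 turn about tool x -0.0052
```

```bash
python3 -m inch '[[[1.5,-0.5,-0.6,0,1],[1.5,-0.2,-0.4,0,1],[1,-0.1,-0.2,0,1],[0,0,0,0,1]]]';python3 -c "
from h import *
go([.4205,.2902,.085],.2)"
```

```text
time: 10.35
position: [0.4239, 0.2883, 0.1062]
tool_rot: [0.445, 0.521, -0.457, 0.567]
ft_force: [0.3, 0.3, -0.2]
grip_width: 0.0868
t 10.35 P [0.4239 0.2883 0.1062] yaw_y 0.1875 toolx [ 0.0393 -0.0538 -0.9978] F [ 0.3  0.3 -0.2] w 0.0868 q6 0.3
 shift cm [ 2.09 -0.35 -0.38]
 turn about tool x -0.0125
```

```bash
python3 -m inch '[[[-0.5,-0.1,-0.1,-0.01,1],[-0.5,-0.1,-0.1,0,1],[-0.5,0,0,0,1],[-0.5,0,0,0,1],[-0.5,0,0,0,1],[-0.5,0,0,0,1],[-0.5,0,0,0,1],[-0.5,0,0,0,1]]]';python3 -c "
from h import *
go([.4205,.2902,.085],.2)";python3 -m inch '[[[-0.5,0,0,0,1],[-0.5,0,0,0,1],[-0.5,0,0,0,1],[-0.5,0,0,0,1],[-0.5,0,0,0,1],[-0.5,0,0,0,1],[-0.5,0,0,0,1],[-0.5,0,0,0,1]]]';python3 -c "
from h import *
go([.4205,.2902,.085],.2)"
```

```text
time: 11.02
position: [0.4234, 0.2923, 0.1547]
tool_rot: [0.445, 0.522, -0.452, 0.571]
ft_force: [0.0, -0.2, -0.1]
grip_width: 0.087
t 11.02 P [0.4234 0.2923 0.1547] yaw_y 0.1968 toolx [ 0.0475 -0.0508 -0.9976] F [ 0.  -0.2 -0.1] w 0.087 q6 0.29
 shift cm [ 6.95 -0.58 -0.26]
 turn about tool x -0.0032
time: 11.68
position: [0.4208, 0.2946, 0.1991]
tool_rot: [0.445, 0.522, -0.452, 0.571]
ft_force: [0.4, -0.8, -0.3]
grip_width: 0.0868
t 11.68 P [0.4208 0.2946 0.1991] yaw_y 0.1971 toolx [ 0.0473 -0.0509 -0.9976] F [ 0.4 -0.8 -0.3] w 0.0868 q6 0.28
 shift cm [11.41 -0.53 -0.25]
 turn about tool x -0.0029
```

```bash
g(){ python3 -c "
from h import *
go()"; }; python3 -m inch '[[[0,0,0,0,1],[0,0,0,0,1]]]' >/dev/null; g; python3 -m inch '[[[3,0,0,0,1]]]' >/dev/null; g;python3 -m inch '[[[0,0,0,0,1],[0,0,0,0,1]]]' >/dev/null; g; python3 -m inch '[[[-3,0,0,0,1]]]'>/dev/null; g;python3 -m inch '[[[0,0,0,0,1],[0,0,0,0,1]]]' >/dev/null; g
```

```text
t 11.85 P [0.4214 0.2949 0.2005] yaw_y 0.1973 toolx [ 0.0494 -0.0499 -0.9975] F [0.2 0.2 0.5] w 0.0872 q6 0.28
t 11.93 P [0.4267 0.2956 0.1748] yaw_y 0.1978 toolx [ 0.0608 -0.0446 -0.9972] F [2.  0.7 0.4] w 0.0869 q6 0.29
t 12.1 P [0.424 0.294 0.171] yaw_y 0.1974 toolx [ 0.052  -0.0487 -0.9975] F [0.6 0.5 1.2] w 0.0871 q6 0.29
t 12.18 P [0.4188 0.2934 0.1966] yaw_y 0.1967 toolx [ 0.0394 -0.0546 -0.9977] F [ 0.5 -0.8 -0.4] w 0.0873 q6 0.28
t 12.35 P [0.4213 0.295  0.2017] yaw_y 0.1971 toolx [ 0.0471 -0.0509 -0.9976] F [-0.5  0.2 -0.2] w 0.087 q6 0.28
```

```bash
g(){ python3 -c "
from h import *
go([.4205,.2902,.085],.2)"; }; python3 -m inch '[[[-3,-0.3,-0.1,0,1],[0,0,0,0,1],[-3,0,0,0,1],[0,0,0,0,1],[-3,0,0,0,1],[0,0,0,0,1],[-3,0,0,0,1],[0,0,0,0,1]]]' >/dev/null; g; python3 -m inch '[[[1,0,0,0,1],[2,0,0,0,1],[3,0,0,0,1],[3,0,0,0,1],[3,0,0,0,1],[3,0,0,0,1],[2,0,0,0,1],[1,0,0,0,1]]]' >/dev/null; g;python3 -m inch '[[[0.5,0,0,0,1],[0,0,0,0,1]]]' >/dev/null; g
```

```text
t 13.02 P [0.4123 0.3018 0.3267] yaw_y 0.1972 toolx [ 0.0492 -0.0497 -0.9976] F [1.8 0.3 1. ] w 0.0869 q6 0.28
 shift cm [24.21 -0.35 -0.11]
 turn about tool x -0.0028
t 13.68 P [0.4248 0.2943 0.1399] yaw_y 0.1981 toolx [ 0.0635 -0.042  -0.9971] F [-0.4 -0.6  0.2] w 0.087 q6 0.3
 shift cm [ 5.46 -0.8   0.03]
 turn about tool x -0.0019
t 13.85 P [0.422  0.2922 0.1295] yaw_y 0.1976 toolx [ 0.0546 -0.046  -0.9975] F [-0.3 -0.4  1.1] w 0.0869 q6 0.3
 shift cm [ 4.44 -0.38 -0.08]
 turn about tool x -0.0024
```

```bash
g(){ python3 -c "
from h import *
go([.4205,.2902,.086],.2)"; }; python3 -m inch '[[[1.3,-0.2,0,0,1],[1.2,-0.2,0,0,1],[0.8,0,0,0,1],[0,0,0,0,1],[0,0,0,0,1]]]'; g
```

```text
time: 14.27
position: [0.4212, 0.2905, 0.0961]
tool_rot: [0.449, 0.52, -0.447, 0.572]
ft_force: [-0.2, -0.7, 0.2]
grip_width: 0.087
t 14.27 P [0.4212 0.2905 0.0961] yaw_y 0.1978 toolx [ 0.0587 -0.0439 -0.9973] F [-0.2 -0.7  0.2] w 0.087 q6 0.31
 shift cm [ 1.01 -0.12 -0.04]
 turn about tool x -0.0022
```

```bash
g(){ python3 -c "
from h import *
go([.4205,.2902,.086],.2)"; }; python3 -m inch '[[[0.7,-0.1,0,0,1],[0.2,0,0,0,1],[0,0,0,0,1]]]'; g;  python3 -m inch '[[[0,0,0,0,0.4],[0,0,0,0,0.25],[0,0,0,0,0.25],[0,0,0,0,0.25],[0,0,0,0,0.25],[0,0,0,0,0.25],[0,0,0,0,0.25]]]' 8;g
```

```text
time: 14.52
position: [0.4223, 0.2907, 0.0883]
tool_rot: [0.451, 0.52, -0.445, 0.573]
ft_force: [1.1, 1.0, 0.5]
grip_width: 0.087
t 14.52 P [0.4223 0.2907 0.0883] yaw_y 0.1979 toolx [ 0.0632 -0.0418 -0.9971] F [1.1 1.  0.5] w 0.087 q6 0.31
 shift cm [ 0.22 -0.2   0.  ]
 turn about tool x -0.0021
time: 15.1
position: [0.4232, 0.2913, 0.0897]
tool_rot: [0.452, 0.519, -0.444, 0.573]
ft_force: [-0.1, 0.6, 0.4]
grip_width: 0.0486
t 15.1 P [0.4232 0.2913 0.0897] yaw_y 0.1981 toolx [ 0.066  -0.0405 -0.997 ] F [-0.1  0.6  0.4] w 0.0486 q6 0.31
 shift cm [ 0.35 -0.31  0.03]
 turn about tool x -0.0019
```

```bash
g(){ python3 -c "
from h import *
go([.4205,.2902,.086],.2)"; }; python3 -m inch '[[[0.3,-0.3,0,0,0.25],[0.2,-0.1,0,0,0.25],[0,0,0,0,0.25],[0,0,0,0,0.25]]]' 12; g;  python3 -m inch '[[[0,0,0,0,0],[0,0,0,0,0],[0,0,0,0,0],[0,0,0,0,0],[0,0,0,0,0],[0,0,0,0,0]]]' 12;g
```

```text
time: 15.43
position: [0.4191, 0.2901, 0.0839]
tool_rot: [0.452, 0.519, -0.445, 0.573]
ft_force: [-0.4, 0.4, 0.5]
grip_width: 0.0253
t 15.43 P [0.4191 0.2901 0.0839] yaw_y 0.1982 toolx [ 0.0657 -0.0407 -0.997 ] F [-0.4  0.4  0.5] w 0.0253 q6 0.31
 shift cm [-0.2   0.15  0.03]
 turn about tool x -0.0018
time: 15.93
position: [0.4194, 0.2902, 0.0841]
tool_rot: [0.452, 0.519, -0.444, 0.574]
ft_force: [0.7, -0.2, 0.8]
grip_width: 0.0144
t 15.93 P [0.4194 0.2902 0.0841] yaw_y 0.1985 toolx [ 0.0661 -0.0406 -0.997 ] F [ 0.7 -0.2  0.8] w 0.0144 q6 0.31
 shift cm [-0.19  0.12  0.03]
 turn about tool x -0.0015
```

```bash
g(){ python3 -c "
from h import *
go([.539,-.0342,.135],-.125)"; }; python3 -m inch '[[[0,0,0,0,0],[-1,0,0,0,0],[-1.5,0,0,0,0],[-1.5,0,0,0,0],[-1,0,0,0,0],[0,0,0,0,0]]]' 18; g
```

```text
time: 16.43
position: [0.4118, 0.2907, 0.1338]
tool_rot: [0.449, 0.521, -0.448, 0.571]
ft_force: [-0.4, 0.6, -5.2]
grip_width: 0.0141
t 16.43 P [0.4118 0.2907 0.1338] yaw_y 0.1973 toolx [ 0.0551 -0.0447 -0.9975] F [-0.4  0.6 -5.2] w 0.0141 q6 0.3
 shift cm [ 2.04  6.1  34.3 ]
 turn about tool x 0.3223
```

```bash
g(){ python3 -c "
from h import *
go([.534,-.0336,.135],-.125)"; }; python3 -m inch '[[[0,0.5,1.5,0,0],[0.1,0.6,2.5,0,0],[0.1,0.6,3.2,0,0],[0.1,0.6,3.4,0,0],[0.1,0.6,3.4,0,0],[0.1,0.6,3.4,0,0],[0.1,0.6,3.4,0,0],[0.1,0.6,3.4,0,0]]]' ;g; python3 -m inch '[[[0,0.3,2.2,0,0],[0,0.2,1,0,0],[0,0,0,0.1,0],[0,0,0,0.1,0],[0,0,0,0.1,0],[0,0,0,0,0]]]';g
```

```text
time: 17.1
position: [0.5009, 0.0606, 0.1383]
tool_rot: [0.443, 0.528, -0.446, 0.571]
ft_force: [0.1, 1.0, -4.4]
grip_width: 0.014
t 17.1 P [0.5009 0.0606 0.1383] yaw_y 0.2101 toolx [ 0.0447 -0.0412 -0.9982] F [ 0.1  1.  -4.4] w 0.014 q6 -0.25
 shift cm [0.86 1.26 9.87]
 turn about tool x 0.3351
time: 17.6
position: [0.5133, 0.0214, 0.1368]
tool_rot: [0.529, 0.45, -0.527, 0.49]
ft_force: [-0.3, 0.5, -5.4]
grip_width: 0.014
t 17.6 P [0.5133 0.0214 0.1368] yaw_y -0.1153 toolx [ 0.0399 -0.0418 -0.9983] F [-0.3  0.5 -5.4] w 0.014 q6 -0.0
 shift cm [0.49 2.68 5.21]
 turn about tool x 0.0097
```

```bash
g(){ python3 -c "
from h import *
go([.534,-.0336,.10],-.125)"; }; python3 -m inch '[[[0,0.9,1.5,0.01,0],[0,0.9,1.9,0,0],[0,0.7,1.2,0,0],[0,0.1,0.2,0,0],[0,0,0,0,0]]]' ;g; python3 -m inch '[[[0.8,0,0,0,0],[1.0,0,0,0,0],[0.8,0,0,0,0],[0,0,0,0,0],[0,0,0,0,0]]]';g
```

```text
time: 18.02
position: [0.5289, -0.0259, 0.1368]
tool_rot: [-0.525, -0.455, 0.528, -0.489]
ft_force: [0.5, 0.8, -4.5]
grip_width: 0.0136
t 18.02 P [ 0.5289 -0.0259  0.1368] yaw_y -0.109 toolx [ 0.0298 -0.0379 -0.9988] F [ 0.5  0.8 -4.5] w 0.0136 q6 -0.1
 shift cm [3.72 0.47 0.58]
 turn about tool x 0.016
time: 18.43
position: [0.5262, -0.0227, 0.1066]
tool_rot: [-0.523, -0.458, 0.527, -0.488]
ft_force: [-0.7, -0.3, -4.7]
grip_width: 0.014
t 18.43 P [ 0.5262 -0.0227  0.1066] yaw_y -0.1032 toolx [ 0.0239 -0.0351 -0.9991] F [-0.7 -0.3 -4.7] w 0.014 q6 -0.1
 shift cm [0.72 0.87 0.98]
 turn about tool x 0.0218
```

```bash
g(){ python3 -c "
from h import *
go([.534,-.0336,.098],-.125)"; }; python3 -m inch '[[[0.3,0.3,0.6,0.022,0],[0.3,0.3,0.5,0,0],[0,0,0,0,0],[0,0,0,0,0]]]' ;g
python3 - <<'E'
from h import *
a=camera('scene')[:,:,::-1];b=camera('side')[:,:,::-1]
big=lambda im,x,y,w,h,k:np.clip(cv2.resize(im[y:y+h,x:x+w],None,fx=k,fy=k,interpolation=cv2.INTER_CUBIC)*1.6,0,255).astype('u1')
c=np.zeros((600,800,3),'u1');c[:280]=big(a,180,190,200,70,4);c[280:600,:640]=big(b,230,165,160,80,4);cv2.imwrite('pics/c4.png',c)
E
```

```text
time: 18.77
position: [0.5313, -0.0349, 0.1]
tool_rot: [-0.528, -0.453, 0.533, -0.482]
ft_force: [0.1, 0.0, -5.5]
grip_width: 0.0141
t 18.77 P [ 0.5313 -0.0349  0.1   ] yaw_y -0.1259 toolx [ 0.0229 -0.0349 -0.9991] F [ 0.1  0.  -5.5] w 0.0141 q6 -0.1
 shift cm [ 0.21  0.25 -0.17]
 turn about tool x -0.0009
```

View pics/c4.png

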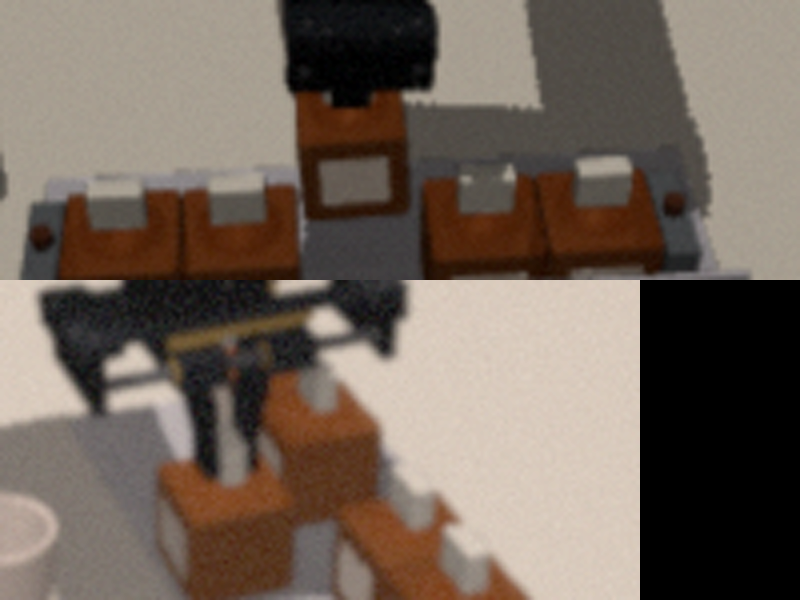

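The spare hangs upright and square in front of the gap. Its rail-side top edge in the crop runs from (302,143) to (404,140), and the bottom edge from (305,215) to (407,211). I'll check its centring next.

```bash
python3 - <<'E'
from h import *
th=-.125;X=np.array([np.cos(th),np.sin(th)]);Y=np.array([-np.sin(th),np.cos(th)])
S=lambda x,y:(180+x/4,190+y/4)
for n,l,r,z in(('top',(301,143),(405,140),.080),('bot',(305,217),(408,212),.016),('label',(319,160),(391,156),.06),('gap',(300,240),(423,240),.072)):
    a=plane('scene',S(*l),z)[:2];b=plane('scene',S(*r),z)[:2]
    print(n,'X',(a@X).round(4),(b@X).round(4),'Y',(a@Y).round(4),(b@Y).round(4),'mid',((a+b)/2@Y).round(4),'yaw',round(float(np.arctan2(-(b-a)[0],(b-a)[1])),3))
E
```

```text
top X 0.5662 0.5677 Y 0.0023 0.0615 mid 0.0319 yaw -0.15
bot X 0.5617 0.5618 Y 0.0027 0.0645 mid 0.0336 yaw -0.127
label X 0.5596 0.5591 Y 0.0122 0.0542 mid 0.0332 yaw -0.112
gap X 0.6347 0.6393 Y -0.0005 0.0655 mid 0.0325 yaw -0.195
```

```bash
cat >> h.py <<'E'
def rk():
    o=robot.get_obs();P=o['position'];th=-.125;R=Ro.from_quat(o['tool_rot']).as_matrix()
    print('Xr',round(P[0]*np.cos(th)+P[1]*np.sin(th),4),'Yr',round(-P[0]*np.sin(th)+P[1]*np.cos(th),4),'z',round(P[2],4))
    T=np.array([.618*np.cos(th)-.0333*np.sin(th),.618*np.sin(th)+.0333*np.cos(th),P[2]]);go(T,-.125)
E
python3 -m inch '[[[0.3,0.6,0,0,0],[0,1.0,0,0,0],[0,1.0,0,0,0],[0,0,0,0,0]]]';python3 -c "
from h import *
rk()"
```

```text
time: 19.2
position: [0.5603, -0.0387, 0.0985]
tool_rot: [-0.529, -0.452, 0.532, -0.483]
ft_force: [1.1, -0.5, -4.5]
grip_width: 0.0137
Xr 0.5607 Yr 0.0315 z 0.0985
t 19.2 P [ 0.5603 -0.0387  0.0985] yaw_y -0.1262 toolx [ 0.0258 -0.0354 -0.999 ] F [ 1.1 -0.5 -4.5] w 0.0137 q6 -0.1
 shift cm [ 0.17  5.72 -0.19]
 turn about tool x -0.0012
```

```bash
python3 -m inch '[[[0,1.0,-0.1,0,0],[0,1.0,0,0,0],[0,0.8,0,0,0],[0,0,0,0,0]]]';python3 -c "
from h import *
rk()"; python3 -m inch '[[[0,0.7,0,0,0],[0,0.6,0,0,0],[0,0.4,0,0,0],[0,0,0,0,0]]]';python3 -c "
from h import *
rk()"
```

```text
time: 19.53
position: [0.5918, -0.0414, 0.0994]
tool_rot: [-0.529, -0.452, 0.532, -0.483]
ft_force: [0.7, -1.0, -5.1]
grip_width: 0.0136
Xr 0.5923 Yr 0.0327 z 0.0994
t 19.53 P [ 0.5918 -0.0414  0.0994] yaw_y -0.1254 toolx [ 0.027  -0.0357 -0.999 ] F [ 0.7 -1.  -5.1] w 0.0136 q6 -0.09
 shift cm [ 0.08  2.57 -0.07]
 turn about tool x -0.0004
time: 19.87
position: [0.6096, -0.0436, 0.0994]
tool_rot: [-0.529, -0.452, 0.532, -0.483]
ft_force: [0.7, 0.1, -5.3]
grip_width: 0.0137
Xr 0.6102 Yr 0.0328 z 0.0994
t 19.87 P [ 0.6096 -0.0436  0.0994] yaw_y -0.1251 toolx [ 0.0249 -0.0353 -0.9991] F [ 0.7  0.1 -5.3] w 0.0137 q6 -0.09
 shift cm [ 0.02  0.77 -0.05]
 turn about tool x -0.0001
```

No contact so far. I'll do the last 8 mm in small steps.

```bash
python3 -m inch '[[[0,0.3,0,0,0],[0,0.2,0,0,0],[0,0,0,0,0]]]';python3 -m inch '[[[0,0.2,0,0,0]]]';python3 -m inch '[[[0,0,0,0,0]]]';python3 -c "
from h import *
rk()"
```

```text
time: 20.12
position: [0.6141, -0.0441, 0.0992]
tool_rot: [-0.528, -0.453, 0.532, -0.482]
ft_force: [0.1, -0.1, -4.6]
grip_width: 0.0137
time: 20.2
position: [0.6154, -0.0442, 0.0991]
tool_rot: [-0.528, -0.453, 0.533, -0.482]
ft_force: [-0.4, 1.0, -4.7]
grip_width: 0.014
time: 20.28
position: [0.6158, -0.0443, 0.0992]
tool_rot: [-0.528, -0.453, 0.533, -0.482]
ft_force: [1.2, -0.4, -4.2]
grip_width: 0.014
Xr 0.6165 Yr 0.0328 z 0.0992
t 20.28 P [ 0.6158 -0.0443  0.0992] yaw_y -0.1252 toolx [ 0.0222 -0.0347 -0.9992] F [ 1.2 -0.4 -4.2] w 0.014 q6 -0.09
 shift cm [ 0.    0.15 -0.05]
 turn about tool x -0.0002
```

```bash
python3 -m inch '[[[0.2,0.1,-0.05,0,0],[0.2,0,0,0,0],[0,0,0,0,0]]]';python3 -m inch '[[[0.15,0,0,0,0]]]';python3 -m inch '[[[0.15,0,0,0,0]]]';python3 -m inch '[[[0.1,0,0,0,0]]]';python3 -c "
from h import *
rk()"
```

```text
time: 20.53
position: [0.6165, -0.0439, 0.0949]
tool_rot: [-0.528, -0.453, 0.533, -0.482]
ft_force: [-1.0, -0.4, -4.8]
grip_width: 0.0139
time: 20.62
position: [0.617, -0.0439, 0.0936]
tool_rot: [-0.528, -0.453, 0.532, -0.482]
ft_force: [1.2, 2.5, 5.9]
grip_width: 0.0138
time: 20.7
position: [0.6178, -0.0437, 0.0933]
tool_rot: [-0.529, -0.453, 0.532, -0.482]
ft_force: [-0.2, 3.3, 7.8]
grip_width: 0.0139
time: 20.78
position: [0.6178, -0.0435, 0.0933]
tool_rot: [-0.529, -0.453, 0.532, -0.482]
ft_force: [-1.9, 1.6, 2.1]
grip_width: 0.014
Xr 0.6184 Yr 0.0339 z 0.0933
t 20.78 P [ 0.6178 -0.0435  0.0933] yaw_y -0.1258 toolx [ 0.0242 -0.0341 -0.9991] F [-1.9  1.6  2.1] w 0.014 q6 -0.09
 shift cm [ 0.   -0.04  0.06]
 turn about tool x -0.0008
```

```bash
python3 -m inch '[[[0,0,0,0,0.25],[0,0,0,0,0.35],[0,0,0,0,0.45],[0,0,0,0,0.45],[0,0,0,0,0.45],[0,0,0,0,0.45]]]';python3 -c "
from h import *
rk()"
```

```text
time: 21.28
position: [0.6208, -0.0447, 0.0955]
tool_rot: [-0.53, -0.45, 0.53, -0.485]
ft_force: [0.8, 0.3, 0.4]
grip_width: 0.0379
Xr 0.6215 Yr 0.033 z 0.0955
t 21.28 P [ 0.6208 -0.0447  0.0955] yaw_y -0.125 toolx [ 0.032  -0.037  -0.9988] F [0.8 0.3 0.4] w 0.0379 q6 -0.09
 shift cm [-0.01 -0.35 -0.03]
 turn about tool x -0.0
```

```bash
python3 -m inch '[[[-0.6,-0.1,0,0,0.5],[-1,0,0,0,0.5],[-1.5,0,0,0,0.5],[-3,0,0,0,0.5],[-3,0,0,0,0.5],[-3,0,0,0,0.5],[-2,0,0,0,0.5],[0,0,0,0,0.5]]]'; python3 -m inch '[[[0,-1,-3,0,0.5],[0,-1,-3,0,0.5],[0,-1,-3,0,0.5],[0,-1,-3,0,0.5],[0,0,-1,0,0.5],[0,0,0,0,0.5]]]'
python3 - <<'E'
from h import *
go()
i=camera_info('wrist');w=camera('wrist')[:,:,::-1];a=camera('scene')[:,:,::-1];b=camera('side')[:,:,::-1]
np.save('w5.npy',i,allow_pickle=True);cv2.imwrite('pics/w5.png',w);cv2.imwrite('pics/s5.png',a)
big=lambda im,x,y,w,h,k,g=1.6:np.clip(cv2.resize(im[y:y+h,x:x+w],None,fx=k,fy=k,interpolation=cv2.INTER_CUBIC)*g,0,255).astype('u1')
c=np.zeros((600,800,3),'u1');c[:240]=big(a,175,222,200,60,4);c[240:600,:480]=big(b,250,165,120,90,4);c[240:600,480:800]=big(w,160,0,214,240,1.5,1)[:360,:320];cv2.imwrite('pics/c5.png',c)
E
```

```text
time: 21.95
position: [0.6137, -0.0391, 0.2451]
tool_rot: [-0.529, -0.451, 0.531, -0.484]
ft_force: [0.7, 0.2, 0.3]
grip_width: 0.0438
time: 22.45
position: [0.5905, 0.0969, 0.2423]
tool_rot: [0.532, 0.447, -0.531, 0.485]
ft_force: [0.5, -0.8, 0.1]
grip_width: 0.0439
t 22.45 P [0.5905 0.0969 0.2423] yaw_y -0.1307 toolx [ 0.0365 -0.0388 -0.9986] F [ 0.5 -0.8  0.1] w 0.0439 q6 0.14
```

View pics/c5.png

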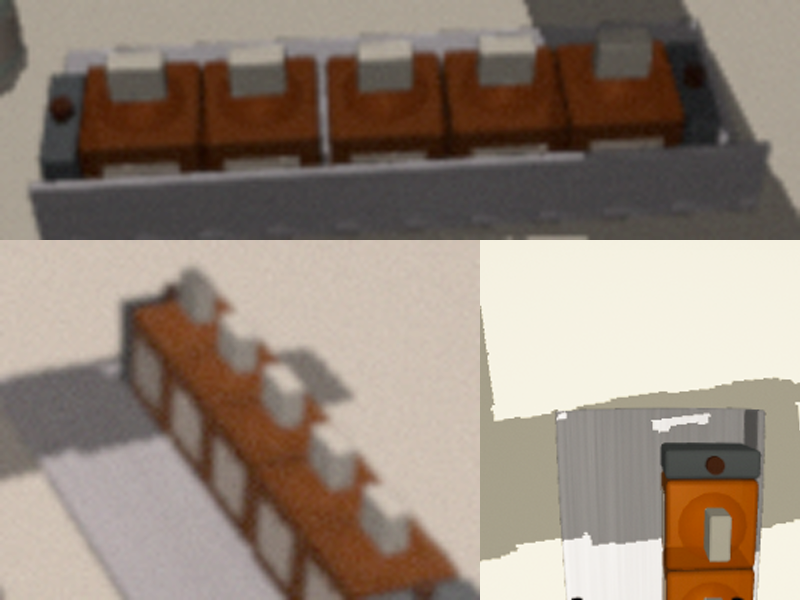

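The five bottles stand upright and in line, with stoppers evenly stepped at (137,75), (258,70), (385,65), (506,60) and (623,52) in the crop. The front faces also line up in the side view. A gap of a few mm remains to the right of the spare, which is the spare play.

```bash
python3 - <<'E'
from h import *
robot.hand_in();go()
E
```

```text
the job is handed in; nothing more can be done
the job is handed in; nothing more can be done
```

The spare bottle is in the reagent rack, standing upright in the middle of the row. The gripper has let go and is clear of everything. I handed the job in at about 22.6 s of the 58 s allowed.

- **Nudging:** I pushed the left pair first, then the right pair, with the closed fingers until each met its end stop. Sliding the right pair took about 3.5 N. Peak readings at the stops were about 17 N on the left and 15 N on the right. The opened gap was about 70 mm.
- **Placing:** I gripped the spare's stopper at 12 to 18 N and slid it in from the front without any noticeable contact. Lowering it onto the board took no more than about 8 N, and then I released it.
- **Last checks:** Scene and side views show all five bottles upright, square and in line near the rail. No bottle tipped and I saw no contact with the jar or beaker. I did not re-measure the spare's position numerically after release. By eye it sits against or very near left_in, with a few millimetres free on the right.
- **What did not go to plan:** Pushing against the stops left the tool tilted 2 to 4 degrees. My attempts to correct it had little effect, so I carried on with the tilt. The gap centre by touch and by camera differed by about 0.6 mm. The first touch estimate of the gap, 66 to 67 mm, assumed the fingers were only as wide as the 19 mm pads. It fits 70 mm if they are about 23 mm wide, which I did not check directly.

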